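Slide the bottle board out to the mark and hold it down

ROBOT

A 7-joint arm with a two-finger parallel gripper is mounted at the origin on a cart in front of the work surface, level with it; the furniture and walls round the work are solid. World frame = base frame: x ahead of the robot, y to its left, z up, the work surface at z = 0. Lengths are in m, angles in rad, forces in N, time in s.
With the tool pointing down it reaches from about 0.35 to 0.9 m from the base axis. Payload 8.1 kg.
Tool frame: the origin (TCP) lies on the front face of the gripper's body, between the roots of the fingers; the fingertips stand 66 mm ahead of it and the grasp point (between the pads) lies 47 mm ahead of it (arm.finger_overhang is the distance from the TCP to the fingertips, in m); z points along the fingers, y is the line along which they close (so a half turn about z gives the same grasp; the last joint's range is limited). The gripper opens to 92 mm and grips with 3 to 60 N. Pads are 19 mm wide; open, the fingers measure 130 mm over their backs; the gripper's body (75 mm by 190 mm) begins 47 mm behind the grasp point.
Start: joints at [1.227, 0.434, 0.025, 1.573, -0.012, 1.134, -0.075], TCP at [0.149, -0.607, 0.292] pointing down, gripper open.
Joint ranges: [-2.62, 2.62], [-0.44, 2.09], [-1.27, 1.32], [0.08, 2.57], [-1.32, 4.46], [0.12, 2], [-2.74, 2.74]. Speed limits (rad/s): [2.22, 2.22, 3.01, 3.01, 3.14, 3.14, 3.14].

INTERFACE

Orientations are given as a rotation vector (axis times angle).
In Python, from cell import readout, cams, workorder, spotter, arm gives the robot as it stands.
- The arm moves only by the tool hand_motion, called after "Request:" as a command line: name --argument value ..., lists and objects as JSON in quotes. Schema: {"type":"object","properties":{"rows":{"type":"array","items":{"type":"array","prefixItems":[{"type":"array","items":{"type":"number"},"minItems":3,"maxItems":3},{"type":"number"},{"type":"number"}],"minItems":3,"maxItems":3},"minItems":1,"maxItems":10},"clamp_n":{"type":"number"},"only":{"type":"string"},"quiet":{"type":"boolean"},"lines":{"type":"string"}},"required":["rows"],"additionalProperties":false}. rows is a list of rows, 1 to 10 of them, each written [[dx, dy, dz], turn, opening]: dx, dy, dz in shares of the most that a row can go, 1 being 50 mm, then a turn about the tool's z in a scale on which 1.0 is 120 degrees, then the opening from 0.0 (shut) to 1.0 (fully open); each row shifts and turns the commanded pose from where the row before left it, along the tool's axes as they then stand; what a row does not reach is not made up. A row lasts 1/10 s, in which the tool goes at most 0.05 m and 0.15 rad, less where a joint would pass 70% of its speed; a pose out of reach is approached as far as the arm can. The fingers move at their own pace and stop on an object; clamp_n is the grip in N (left out, the last holds). Time passes only in rows, so rows that do not move let the fingers close. The tool returns the time, the measured TCP pose, the force, the opening and the grip force at its end. only (a regular expression) keeps the lines of the reply that match it, lines (a string "A,B") keeps lines A to B, and quiet returns only ok. Shift and turn numbers lie between -1 and 1, and a call with a number outside is refused. Input that does not fit is refused with a message, and nothing moves.
- readout.observe(): the state, without advancing time (a new reading comes with each control period).
- cams.get_image(name): name is "scene" or "top"; returns a dict with "image" (420x560x3 uint8, blue, green, red), "fx", "fy", "cx", "cy" (pixels), "distortion" ([k1, k2, p1, p2, k3] as OpenCV has them; the pictures are not rectified), "cam_to_world" (4x4, takes a point from camera to world coordinates). Camera axes: x right, y down, z forward; pixel columns grow to the right and rows downward; lengths in m; the calibration is good to about 2 mm. A picture is of the moment at which its call begins. There is no depth.
- workorder.sign_off(): hands the job in; it is judged then, once.
Trained networks look in a picture, given as the dict that the camera call returned (one of the last four; its "shot" number tells which), for a name from the list of things; names that differ only in an ending like _2 or _b are one class to them, and where a whole thing is asked for, a point or a joint stands for the part that bears it (a point fixed in the world has none). Each returns a list of dicts, best first, with "score" (0 to 1); they miss things now and then, are a little off and sometimes report something else, mostly with a low value. They report only what shows in the picture. A call takes as long as a camera call. They do not tell look-alikes from the thing itself.
- spotter.boxes_of(picture, name): "centre" ([x, y, z] in m, in the coordinates of the camera as it stood for that picture, good to about 4 mm: the middle of the surface that is visible of it).
The state is a dict: "clock": time; "joints": joint angles; "dq": joint speeds; "joint_efforts": joint torques, N m; "position": TCP position; "ee_rot": TCP orientation; "force": force on the tool from outside, world axes, zero at the start; "ft_torque": the same for the moment, N m; "width": opening from 0.0 (shut) to 1.0 (fully open); "gripper_force": force on a finger pad.
Only numpy, scipy, OpenCV 4.12 (cv2) and the standard library are available. Lean on these libraries where they do the work, as an engineer would, in place of code of your own. Each camera call takes 0.05 s, during which the arm holds its last target. There are 200 camera calls.

TASK

The white board on the metal bench carries an infusion bottle that has to stand out over the kidney dish so a colleague can work under it. Slide the board out along the bench, away from its blue grip, until the board's black outer end is level with the red pointer on the stand, without running past it; keep the board lying flat on the bench and the bottle standing in its collar, and leave the dish, vial and tape roll where they are. So far out the board would tip over, so finish while still holding it down at the grip end: do not let go.

Things in the scene. Friction and masses are not known exactly. Their poses are not given: they have to be found in the camera images.
- bench: Fixed low aluminium bench, 134 x 260 mm, deck top 90 mm above the table. Origin on the table under its middle; its +y axis is the outward direction in which the board slides; the deck ends at y = +130 mm and y = -130 mm. Steel side lips, 8 mm above the deck, guide the board with 5 mm play on each side. World yaw is between -0.15 and 0.30 rad.
- board: Loose white board, 110 (x) x 320 (y) x 12 mm (z), about 0.45 kg, lying on the bench deck. Origin in the middle of its underside, z up, +y is the outward direction; the outer 10 mm (at +y) are black. With the bottle on it, it tips over the bench's outer edge once more than about 135 mm hangs over, and then needs up to about 10 N downward at the grip; it starts with 25 to 55 mm hanging over.
- board_end (a point): Point in the middle of the outer end face of the board, at its top edge (160 mm out from the board's middle, 12 mm above its underside). Axes as the board's.
- board_grip (a point): Point in the blue upright grip near the board's inner end, 22 mm above the board's top face and on the grip's middle plane. The grip is 50 mm along the board's x, 16 mm thick along the board's y, and stands 40 mm above the board's top; it is part of the board, 275 mm behind the outer end. Axes as the board's.
- pocket (a point): Centre of the round grey collar on the board's top face near the outer end (50 mm from the end; inner radius 34 mm, 11 mm high) in which the bottle stands. Axes as the board's.
- bottle: Loose infusion bottle, clear with a tan tape label, 61 x 64 x 178 mm, about 0.25 kg, standing in the collar. Origin at the centre of its base, z up.
- mark_stand: Fixed stand on the table on the far side (bench +x) of the board's path, 145 mm tall, with a red pointer blade; turned as the bench. Origin on the table under the pointer, 16 mm back from its tip.
- mark (a point): Middle of the tip of the red pointer (blade 4 mm thick along y), 102 mm above the table, about 10 mm beside the edge of the board's path. Axes as the bench's: +y outward. The board's outer end has to come level with it along this y. It lies 165 to 205 mm beyond the bench's outer edge.
- dish: Bystander: loose steel kidney dish, 118 x 227 x 41 mm, on the table below the board's outer part. Origin at the centre of its underside.
- vial: Bystander: loose clear vial with a grey cap, 33 mm across, 56 mm tall, on the table beyond the bench. Origin at the centre of its base.
- tape: Bystander: loose roll of beige tape, 56 mm across, 25 mm tall, on the table on the far side of the bench, beside the vial. Origin at the centre of its base.
Mind the look-alikes: they are no part of the job. What is shaped like the bottle but orange or pink is not meant. What is shaped like the mark_stand but yellow is not meant.

How it is judged:
By the outcome, as a careful person would: the job done as asked, in the order asked, and still so for the second after the job is handed in, while the arm keeps its last pose, push and grip.
It also fails if it takes over 35 s, if anything falls off the work surface, if the arm or the gripper's body presses on something with over 40 N, if the wrist force passes 120 N, or if a joint passes its speed limit or range.

## Working session

There is one attempt and no reset: what is moved stays moved. The work goes in short steps, Python scripts to look and compute and a tool call to move; the robot and the scene stay as the last step left them, time stands still between calls to the robot, and variables do not carry over. Pictures are saved under pics/ and viewed, at most 10 in all, crops included, and the job is handed in when it is done.

```bash
mkdir -p pics; cat > h.py <<'E'
import numpy as np, cv2
from cell import readout, cams, workorder, spotter, arm
def shot(n,save=None):
    p=cams.get_image(n)
    if save: cv2.imwrite('pics/'+save,p['image'])
    return p
def KD(p): return np.array([[p['fx'],0,p['cx']],[0,p['fy'],p['cy']],[0,0,1.]]),np.array(p['distortion'],float)
def ray(p,uv):
    K,D=KD(p); T=np.array(p['cam_to_world'])
    x=cv2.undistortPoints(np.array([[uv]],float),K,D)[0,0]
    return T[:3,3],T[:3,:3]@np.array([x[0],x[1],1.])
def at_z(p,uv,z):
    o,d=ray(p,uv); return o+d*(z-o[2])/d[2]
def tri(p1,a,p2,b):
    o1,d1=ray(p1,a);o2,d2=ray(p2,b)
    s=np.linalg.lstsq(np.c_[d1,-d2],o2-o1,rcond=None)[0]
    q1,q2=o1+s[0]*d1,o2+s[1]*d2
    return (q1+q2)/2,np.linalg.norm(q1-q2)
def proj(p,X):
    K,D=KD(p);T=np.linalg.inv(np.array(p['cam_to_world']))
    return cv2.projectPoints(np.atleast_2d(np.array(X,float)),cv2.Rodrigues(T[:3,:3])[0],T[:3,3],K,D)[0][:,0]
def find(p,n):
    T=np.array(p['cam_to_world']);r=[]
    for d in spotter.boxes_of(p,n):
        w=T[:3,:3]@np.array(d['centre'])+T[:3,3]
        r.append((round(d['score'],2),w.round(4).tolist(),proj(p,w)[0].round().tolist()))
    return r
E
python3 - <<'E'
from h import *
s=readout.observe();print(s)
for c in('scene','top'):
    p=shot(c,c+'0.png');print(c,np.array(p['cam_to_world']).round(3).tolist(),p['fx'])
    for n in('board','board_grip','board_end','pocket','bottle','mark_stand','mark','bench'):
        print(n,find(p,n))
E
```

```text
{'clock': 0.0, 'joints': array([ 1.22741358,  0.43528066,  0.02495555,  1.57409957, -0.01159081,
        1.13400687, -0.07510494]), 'dq': array([ 0.00052423, -0.00167809,  0.00222842,  0.00088906, -0.00013996,
        0.00207476,  0.00154152]), 'joint_efforts': array([ 6.98481890e-04, -6.67847729e+01,  9.85446163e-01, -3.14455354e+01,
       -6.05588034e-02,  4.27313894e-02,  1.53761471e-04]), 'position': array([ 0.14890083, -0.60657858,  0.29140791]), 'ee_rot': array([-3.11726222e+00, -3.77028126e-01,  5.45360031e-04]), 'force': array([0.40304443, 0.45644101, 0.08326919]), 'ft_torque': array([ 0.01528738, -0.00421831, -0.06531678]), 'gripper_force': 0.0, 'width': 0.9992288185192665}
scene [[-0.823, -0.427, 0.375, 0.301], [-0.568, 0.631, -0.529, 0.454], [-0.011, -0.648, -0.762, 0.737], [0.0, 0.0, 0.0, 1.0]] 409.50375647640215
board [(0.96, [0.5108, -0.1239, 0.1014], [360.0, 193.0]), (0.42, [0.4797, -0.0998, 0.0896], [367.0, 210.0]), (0.28, [0.6346, -0.1703, 0.0388], [319.0, 178.0])]
board_grip [(0.89, [0.508, -0.1238, 0.0983], [361.0, 195.0])]
board_end [(0.73, [0.509, -0.1242, 0.106
[... 827 characters left out ...]
d [(0.61, [0.5218, -0.1549, 0.0986], [333.0, 238.0]), (0.24, [0.4855, -0.1592, 0.0956], [336.0, 253.0])]
pocket [(0.73, [0.6272, -0.0471, 0.023], [288.0, 204.0]), (0.71, [0.5248, -0.1518, 0.0989], [332.0, 237.0]), (0.63, [0.4802, -0.0303, 0.2259], [285.0, 251.0])]
bottle [(0.75, [0.6685, 0.0697, 0.1167], [242.0, 182.0]), (0.64, [0.7109, -0.1077, 0.1136], [312.0, 164.0]), (0.61, [0.4781, -0.0316, 0.2233], [285.0, 252.0])]
mark_stand [(0.78, [0.5264, 0.2843, 0.0108], [167.0, 245.0]), (0.61, [0.5454, 0.1526, 0.0064], [215.0, 237.0])]
mark [(0.72, [0.5395, 0.1572, 0.0067], [214.0, 239.0]), (0.61, [0.5276, 0.2859, 0.0079], [166.0, 245.0])]
bench [(0.57, [0.4891, -0.1635, 0.0931], [337.0, 251.0])]
```

View pics/scene0.png

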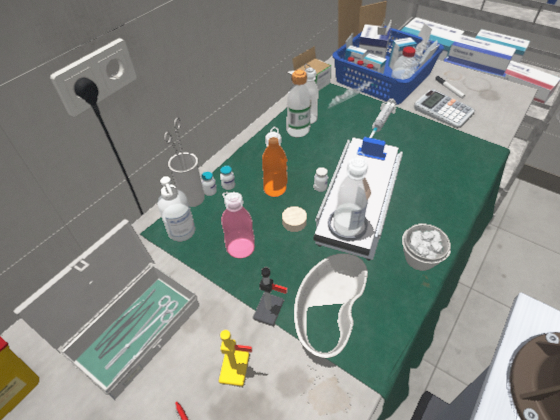

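View pics/top0.png

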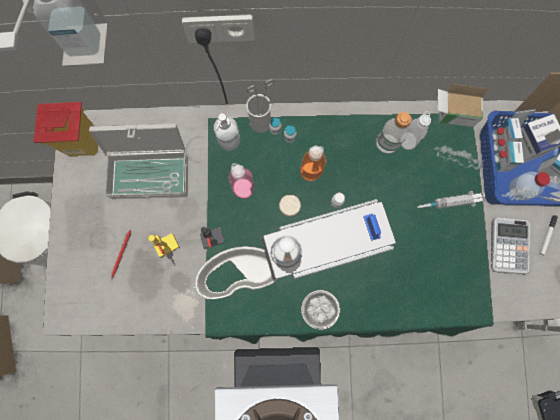

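The bottle candidates are the clear one on the board (scene 352,200), the orange one (274,167) and the pink one (238,228). The clear one in the collar is meant. The stand candidates are the dark one with the red blade (scene 270,295; top 210,237) and the yellow one (scene 235,360; top 163,245). The dark one fits because it isn't yellow and is the nearer of the two to the bench end. I'll confirm this in an enlarged crop.

```bash
python3 - <<'E'
from h import *
s=cv2.imread('pics/scene0.png');t=cv2.imread('pics/top0.png')
R=lambda im,x,y,w,h,W,H:cv2.resize(im[y:y+h,x:x+w],(W,H),interpolation=cv2.INTER_CUBIC)
a=R(s,230,220,160,120,400,300);b=R(s,310,120,120,90,400,300)
c=R(t,190,190,120,90,400,300);d=R(t,300,190,120,90,400,300)
cv2.imwrite('pics/crop0.png',np.vstack([np.hstack([a,b]),np.hstack([c,d])]))
# blue blobs/red
for n,im in(('s',s),('t',t)):
    hsv=cv2.cvtColor(im,cv2.COLOR_BGR2HSV)
    for nm,m in(('blue',cv2.inRange(hsv,(105,150,60),(125,255,255))),('red',cv2.inRange(hsv,(0,150,80),(6,255,255))|cv2.inRange(hsv,(174,150,80),(180,255,255)))):
        k,l,st,ce=cv2.connectedComponentsWithStats(m)
        print(n,nm,[(st[i].tolist(),ce[i].round(1).tolist()) for i in range(1,k) if st[i][4]>12])
E
```

```text
s blue [([392, 29, 29, 10, 59], [406.1, 33.4]), ([353, 34, 7, 8, 20], [356.0, 37.6]), ([333, 45, 41, 28, 140], [346.7, 59.5]), ([386, 56, 4, 8, 21], [387.6, 59.4]), ([383, 65, 8, 14, 51], [387.1, 72.3]), ([395, 77, 19, 6, 52], [404.8, 80.0]), ([371, 89, 8, 5, 18], [374.7, 91.0]), ([363, 137, 22, 9, 102], [373.6, 141.0]), ([365, 154, 20, 6, 42], [374.5, 156.4])]
s red [([404, 47, 11, 7, 63], [408.9, 49.9]), ([349, 58, 5, 3, 13], [351.0, 58.8]), ([358, 61, 5, 3, 15], [360.0, 62.0]), ([367, 64, 6, 4, 17], [369.8, 65.5]), ([272, 284, 15, 9, 70], [278.8, 287.9]), ([0, 337, 8, 14, 63], [2.4, 343.7]), ([235, 345, 16, 6, 73], [242.6, 347.6]), ([176, 402, 12, 18, 89], [181.0, 411.8])]
t blue [([364, 215, 16, 25, 115], [372.6, 224.8])]
t red [([34, 102, 47, 40, 1533], [57.0, 121.7]), ([498, 128, 6, 6, 29], [500.4, 130.4]), ([499, 139, 6, 6, 29], [501.4, 141.7]), ([500, 151, 6, 6, 31], [502.5, 153.6]), ([536, 173, 13, 13, 127], [542.4, 178.5]), ([112, 231, 18, 46, 95], [120.6, 253.1]), ([208, 238, 3, 9, 15], [209.0, 242.5])]
```

View pics/crop0.png

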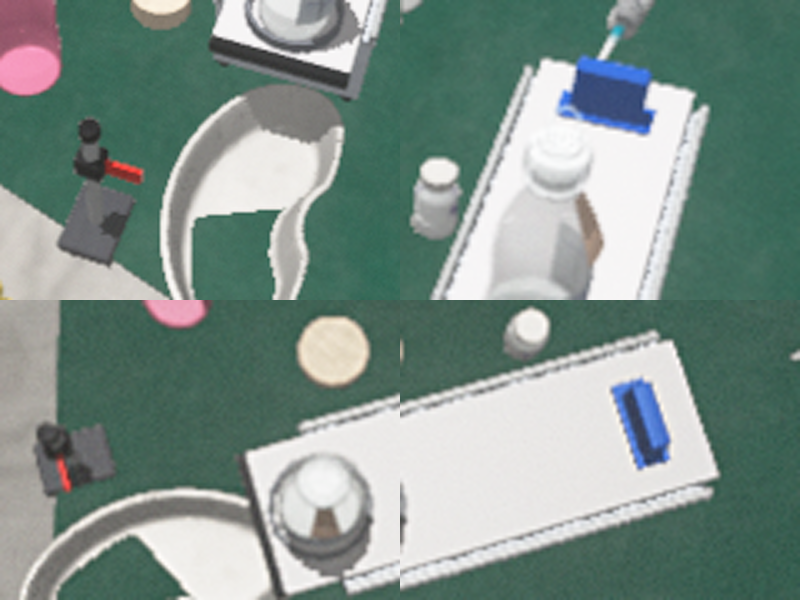

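The crop confirms both. The dark stand has the red blade, with its tip at top (210.4,246.4) and scene (287.2,290.8). The blue grip's top face is at top (375.6,226) and scene (373.9,140.4). The black end corners are at top (262,236.5) and (274,278.5).

```bash
cat > m.py <<'E'
from h import *
E
python3 - <<'E'
from h import *
s=shot('scene');t=shot('top')
r=lambda x:np.round(x,4)
print('tip',[r(x) for x in tri(s,(287.2,290.8),t,(210.4,246.4))], at_z(s,(287.2,290.8),.102).round(4),at_z(t,(210.4,246.4),.102).round(4))
print('gtop',[r(x) for x in tri(s,(373.9,140.4),t,(375.6,226))],at_z(s,(373.9,140.4),.142).round(4),at_z(t,(375.6,226),.142).round(4))
C=[at_z(t,u,.102) for u in((262,236.5),(274,278.5),(395.4,242.5),(381,202.6))]
for c in C:print('corner',r(c))
S=[at_z(s,u,.102) for u in((315.6,236),(372,252.8))];print('scene end',r(S[0]),r(S[1]))
e=(C[0]+C[1])/2;i=(C[2]+C[3])/2;u=(e-i);print('len',np.linalg.norm(u));u/=np.linalg.norm(u)
print('out',u,'yaw',np.arctan2(-u[0],u[1]),'end',r(e),'inner',r(i))
n=np.array([u[1],-u[0],0]);w=(C[0]-C[1]);w/=np.linalg.norm(w);print('edge dir',w,'n',n)
tip=at_z(t,(210.4,246.4),.102);print('travel',(tip-e)@u,'lat',(tip-e)@n)
print('grip from end', e-.275*u)
R=cv2.Rodrigues(readout.observe()['ee_rot'])[0];print(R)
E
```

```text
tip [array([0.5094, 0.1522, 0.093 ]), np.float64(0.0016)] [0.5057 0.1562 0.102 ] [0.509 0.151 0.102]
gtop [array([ 0.5454, -0.2534,  0.1384]), np.float64(0.005)] [ 0.5464 -0.2489  0.142 ] [ 0.5423 -0.2532  0.142 ]
corner [0.5304 0.0226 0.102 ]
corner [ 0.4262 -0.0045  0.102 ]
corner [ 0.5056 -0.3095  0.102 ]
corner [ 0.6084 -0.2808  0.102 ]
scene end [0.5278 0.0258 0.102 ] [4.196e-01 1.000e-04 1.020e-01]
len 0.31423801709203125
out [-0.25061146  0.96808775  0.        ] yaw 0.25331182146758224 end [0.4783 0.0091 0.102 ] inner [ 0.557  -0.2952  0.102 ]
edge dir [0.96780172 0.25171379 0.        ] n [0.96808775 0.25061146 0.        ]
travel 0.12972860258025404 lat 0.06536468687274151
grip from end [ 0.54720017 -0.25717259  0.102     ]
[[ 9.71165109e-01  2.38407908e-01  9.75258699e-06]
 [ 2.38407909e-01 -9.71165107e-01 -6.50764925e-05]
 [-6.04337828e-06  6.55251128e-05 -9.99999998e-01]]
```

Careful with the scale: shifts go in shares of 50 mm and turns go in shares of 120 degrees. That gives: 0.04 m is 0.8, -0.021 m is -0.42, -0.013 rad / 2.0944 = -0.0062.

Request:
hand_motion --rows '[[[0.8, -0.42, 0], -0.0062, 1], [[0.8, -0.42, 0], 0, 1], [[0.8, -0.42, 0], 0, 1], [[0.8, -0.42, 0], 0, 1], [[0.8, -0.42, 0], 0, 1], [[0.8, -0.42, 0], 0, 1], [[0.8, -0.42, 0], 0, 1], [[0.8, -0.42, 0], 0, 1], [[0.8, -0.42, 0], 0, 1], [[0.8, -0.42, 0], 0, 1]]' --clamp_n 60

```text
clock: 2.0
position: [0.4851, -0.3024, 0.2925]
ee_rot: [3.116, 0.397, 0.001]
force: [-0.2, -0.5, 0.5]
width: 0.999
gripper_force: 0.0
```

```bash
cat >> h.py <<'E'
def togo(x,y,z):
    s=readout.observe();R=cv2.Rodrigues(s['ee_rot'])[0]
    print('t',s['clock'],'pos',s['position'].round(4),'yaw',round(np.arctan2(R[1,0],R[0,0]),4),'F',s['force'].round(1),'w',round(s['width'],3),'tool delta',(R.T@(np.array([x,y,z])-s['position'])).round(4))
E
python3 -c "
from h import *
togo(.5455,-.2545,.176)"
```

```text
t 2.0 pos [ 0.4851 -0.3024  0.2925] yaw 0.2535 F [-0.2 -0.5  0.5] w 0.999 tool delta [ 0.0705 -0.0313  0.1165]
```

In the tool's units: 0.0355 m is 0.71, 0.035 m is 0.7.

Request:
hand_motion --rows '[[[0.7, -0.32, 0], 0, 1], [[0.71, -0.306, 0], 0, 1], [[0, 0, 0.6], 0, 1], [[0, 0, 0.6], 0, 1], [[0, 0, 0.52], 0, 1], [[0, 0, 0], 0, 1], [[0, 0, 0], 0, 1]]'

```text
clock: 2.7
position: [0.5444, -0.2558, 0.2067]
ee_rot: [-3.116, -0.397, 0.001]
force: [0.8, 0.5, 0.8]
width: 1.002
gripper_force: 0.0
```

```bash
python3 - <<'E'
from h import *
togo(.5455,-.2545,.176)
s=shot('scene');t=shot('top')
R=lambda im,x,y,w,h:cv2.resize(im[y:y+h,x:x+w],(400,400),interpolation=cv2.INTER_CUBIC)
cv2.imwrite('pics/hov.png',np.hstack([R(s['image'],320,90,110,110),R(t['image'],320,170,110,110)]))
E
```

```text
t 2.7 pos [ 0.5444 -0.2558  0.2067] yaw 0.2536 F [0.8 0.5 0.8] w 1.002 tool delta [ 0.0014 -0.001   0.0307]
```

View pics/hov.png

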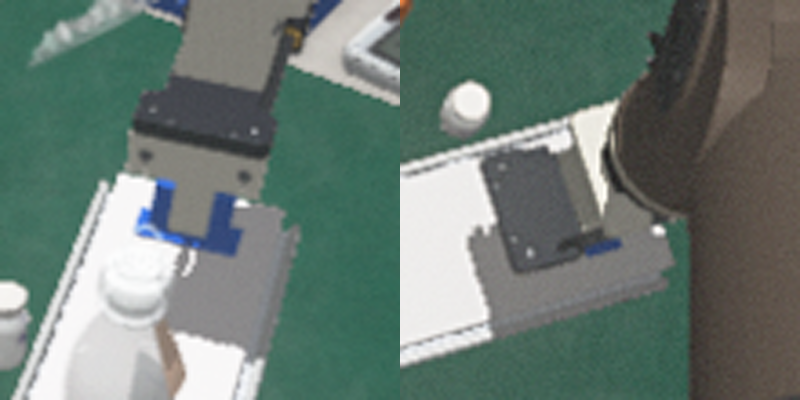

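In the scene half, the outer finger stands in front of the blue grip, centred across it (crop 190,200). I'll go down and close.

In the tool's units: 0.016 m is 0.32, 0.015 m is 0.3.

Request:
hand_motion --rows '[[[0, 0, 0.32], 0, 1], [[0, 0, 0.3], 0, 1], [[0, 0, 0], 0, 1], [[0, 0, 0], 0, 0], [[0, 0, 0], 0, 0], [[0, 0, 0], 0, 0], [[0, 0, 0], 0, 0], [[0, 0, 0], 0, 0]]' --clamp_n 60

```text
clock: 3.6
position: [0.5444, -0.2558, 0.1756]
ee_rot: [3.116, 0.397, 0.001]
force: [-0.3, 0.4, 0.3]
width: 0.613
gripper_force: 0.0
```

```bash
python3 - <<'E'
from h import *
togo(.5455,-.2545,.176)
E
```

```text
t 3.6 pos [ 0.5444 -0.2558  0.1756] yaw 0.2537 F [-0.3  0.4  0.3] w 0.613 tool delta [ 0.0014 -0.001  -0.0004]
```

Request:
hand_motion --rows '[[[0, 0, 0], 0, 0], [[0, 0, 0], 0, 0], [[0, 0, 0], 0, 0], [[0, 0, 0], 0, 0], [[0, 0, 0], 0, 0], [[0, 0, 0], 0, 0], [[0, 0, 0], 0, 0], [[0, 0, 0], 0, 0]]' --clamp_n 60

```text
clock: 4.4
position: [0.5442, -0.2551, 0.1752]
ee_rot: [-3.115, -0.398, 0.001]
force: [-2.1, 5.7, 1.1]
width: 0.17
gripper_force: 60.0
```

```bash
python3 - <<'E'
from h import *
togo(.5455,-.2545,.176)
s=shot('scene','g.png');t=shot('top','gt.png')
R=lambda im,x,y,w,h:cv2.resize(im[y:y+h,x:x+w],(400,400),interpolation=cv2.INTER_CUBIC)
cv2.imwrite('pics/gc.png',np.hstack([R(s['image'],265,200,120,120),R(t['image'],195,190,120,120)]))
E
```

```text
t 4.4 pos [ 0.5442 -0.2551  0.1752] yaw 0.2543 F [-2.1  5.7  1.1] w 0.17 tool delta [ 0.0014 -0.0002 -0.0008]
```

View pics/gc.png

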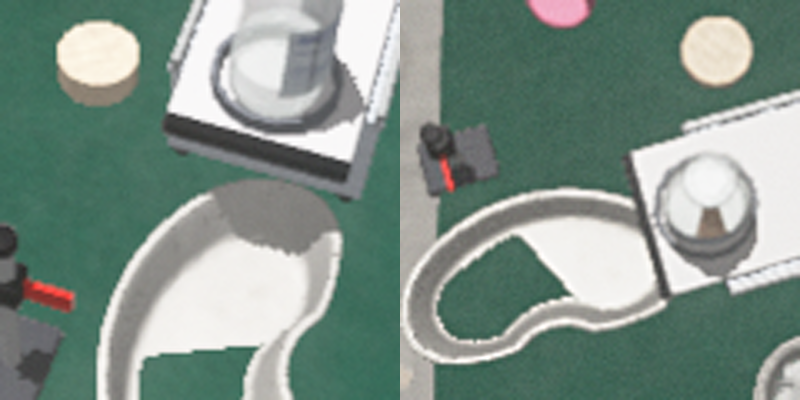

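The hold is firm at 60 N and 15.6 mm opening. The tip is at scene (287,290) and the board is still flat. I'll slide it out along tool −y with a slight downward bias.

In the tool's units: -0.01 m is -0.2, -0.008 m is -0.16.

Request:
hand_motion --rows '[[[0, -0.04, 0.01], 0, 0], [[0, -0.1, 0.01], 0, 0], [[0, -0.16, 0], 0, 0], [[0, -0.2, 0], 0, 0], [[0, -0.2, 0], 0, 0], [[0, -0.2, 0], 0, 0], [[0, -0.2, 0], 0, 0], [[0, -0.2, 0], 0, 0], [[0, -0.14, 0], 0, 0], [[0, -0.06, 0], 0, 0]]' --clamp_n 60

```text
clock: 5.5
position: [0.5263, -0.1847, 0.1752]
ee_rot: [3.113, 0.395, 0.004]
force: [2.1, -6.6, 4.9]
width: 0.169
gripper_force: 60.0
```

Request:
hand_motion --rows '[[[0, -0.04, 0], 0, 0], [[0, -0.1, 0], 0, 0], [[0, -0.16, 0], 0, 0], [[0, -0.16, 0], 0, 0], [[0, -0.1, 0], 0, 0], [[0, -0.04, 0], 0, 0], [[0, 0, 0], 0, 0], [[0, 0, 0], 0, 0], [[0, 0, 0], 0, 0]]' --clamp_n 60

```text
clock: 6.4
position: [0.5191, -0.156, 0.1752]
ee_rot: [3.114, 0.395, 0.005]
force: [0.8, -4.3, 5.6]
width: 0.17
gripper_force: 60.0
```

```bash
python3 - <<'E'
from h import *
togo(.5455,-.2545,.176)
s=shot('scene','p.png');t=shot('top','pt.png')
R=lambda im,x,y,w,h:cv2.resize(im[y:y+h,x:x+w],(400,400),interpolation=cv2.INTER_CUBIC)
cv2.imwrite('pics/pc.png',np.hstack([R(s['image'],265,230,100,100),R(t['image'],195,210,80,80)]))
E
```

```text
t 6.4 pos [ 0.5191 -0.156   0.1752] yaw 0.2521 F [ 0.8 -4.3  5.6] w 0.17 tool delta [ 0.001   0.102  -0.0004]
```

View pics/pc.png

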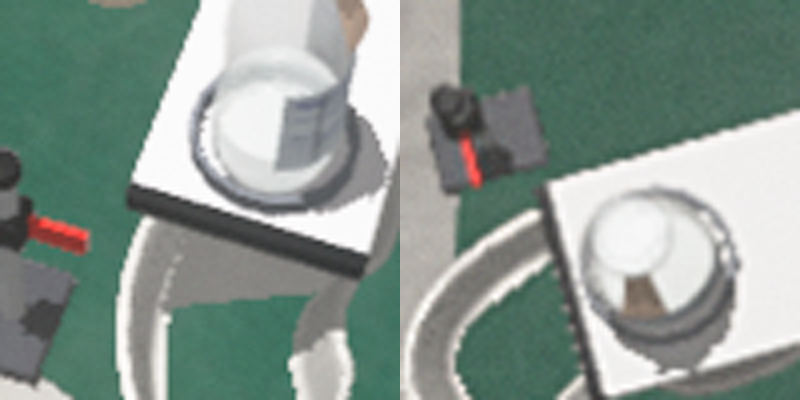

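```bash
cat > al.py <<'E'
from h import *
s=shot('scene');t=shot('top')
o=readout.observe();R=cv2.Rodrigues(o['ee_rot'])[0];u=-R[:,1];u[2]=0;u/=np.linalg.norm(u);n=np.array([u[1],-u[0],0])
E0=o['position']*[1,1,0]+.275*u; E0[2]=.102
print('end by TCP',E0.round(4))
from scipy.ndimage import map_coordinates
for nm,p in(('scene',s),('top',t)):
    im=p['image'].astype(float)
    d=np.arange(-.03,.03,.0005)
    for lat in(.02,.045) :
        pts=np.array([E0+n*lat+u*k for k in d]);uv=proj(p,pts)
        g=np.array([map_coordinates(im[...,c],[uv[:,1],uv[:,0]],order=1) for c in range(3)])
        print(nm,lat,[(round(d[i]*1000),g[:,i].round().astype(int).tolist()) for i in range(0,120,4)][4:26])
    hsv=cv2.cvtColor(p['image'],cv2.COLOR_BGR2HSV)
    m=cv2.inRange(hsv,(0,120,70),(8,255,255))|cv2.inRange(hsv,(172,120,70),(180,255,255))
    c=proj(p,[.509,.151,.102])[0];yy,xx=np.nonzero(m);k=np.hypot(xx-c[0],yy-c[1])<14
    P=np.array([at_z(p,(x,y),.102) for x,y in zip(xx[k],yy[k])])
    a=(P-E0)@u*1000;b=(P-E0)@n*1000
    for lo in range(int(b.min())//4*4,int(b.max())+1,4):
        q=(b>=lo)&(b<lo+4)
        if q.any():print(nm,'red lat',lo,'along',a[q].min().round(1),a[q].mean().round(1),a[q].max().round(1))
E
python3 al.py
```

```text
end by TCP [0.4505 0.1104 0.102 ]
scene 0.02 [(-22, [178, 173, 170]), (-20, [160, 154, 152]), (-18, [118, 114, 112]), (-16, [106, 102, 100]), (-14, [151, 149, 148]), (-12, [222, 221, 222]), (-10, [249, 249, 250]), (-8, [243, 242, 243]), (-6, [181, 180, 181]), (-4, [70, 69, 69]), (-2, [70, 69, 68]), (0, [71, 72, 71]), (2, [65, 65, 64]), (4, [57, 58, 58]), (6, [62, 64, 63]), (8, [91, 92, 92]), (10, [121, 125, 126]), (12, [131, 134, 136]), (14, [131, 133, 136]), (16, [132, 135, 137]), (18, [130, 134, 136]), (20, [131, 133, 135])]
scene 0.045 [(-22, [251, 251, 252]), (-20, [251, 251, 251]), (-18, [251, 251, 251]), (-16, [251, 251, 251]), (-14, [251, 251, 252]), (-12, [251, 251, 251]), (-10, [250, 250, 251]), (-8, [242, 241, 243]), (-6, [179, 178, 180]), (-4, [69, 69, 69]), (-2, [74, 74, 72]), (0, [73, 73, 72]), (2, [62, 63, 61]), (4, [56, 57, 57]), (6, [70, 71, 71]), (8, [138, 141, 143]), (10, [211, 215, 217]), (12, [234, 238, 239]), (14, [229, 232, 235]), (16, [226, 228, 231]), (18, [229, 232, 235]), (20, [229, 233, 236])]
scene red lat 64 along 34.1 34.1 34.1
scene red lat 68 along 24.
[... 745 characters left out ...]
]), (-20, [239, 240, 241]), (-18, [238, 239, 240]), (-16, [239, 240, 241]), (-14, [241, 242, 243]), (-12, [242, 243, 244]), (-10, [227, 228, 230]), (-8, [166, 167, 169]), (-6, [108, 107, 108]), (-4, [83, 82, 83]), (-2, [116, 116, 118]), (0, [175, 181, 183]), (2, [212, 219, 223]), (4, [229, 235, 238]), (6, [227, 232, 236]), (8, [222, 231, 234]), (10, [197, 206, 207]), (12, [181, 190, 189]), (14, [169, 180, 177]), (16, [144, 156, 145]), (18, [129, 141, 125]), (20, [120, 132, 113])]
top red lat 68 along 22.5 25.6 27.9
top red lat 72 along 23.6 24.8 26.6
top red lat 76 along 23.0 26.1 28.4
top red lat 80 along 24.2 25.4 27.2
top red lat 84 along 23.5 26.1 28.3
top red lat 88 along 24.7 25.9 27.7
```

In the tool's units: -0.006 m is -0.12, -0.005 m is -0.1.

Request:
hand_motion --rows '[[[0, -0.04, 0], 0, 0], [[0, -0.1, 0], 0, 0], [[0, -0.12, 0], 0, 0], [[0, -0.08, 0], 0, 0], [[0, -0.04, 0], 0, 0], [[0, 0, 0], 0, 0], [[0, 0, 0], 0, 0], [[0, 0, 0], 0, 0]]' --clamp_n 60

```text
clock: 7.4
position: [0.5145, -0.1378, 0.1754]
ee_rot: [3.114, 0.394, 0.005]
force: [1.7, -4.2, 6.7]
width: 0.171
gripper_force: 60.0
```

```bash
cat > al2.py <<'E'
from h import *
import sys
o=readout.observe();R=cv2.Rodrigues(o['ee_rot'])[0];u=-R[:,1];print('tilt',u[2].round(4));u[2]=0;u/=np.linalg.norm(u);n=np.array([u[1],-u[0],0])
E0=o['position']*[1,1,0]+.275*u; E0[2]=.102
togo(*E0)
# ortho-rectify plane z=.102: columns lateral, rows along; 0.2 mm/px, averaged over 4 pictures
out=[]
for c in('scene','top'):
    a=np.arange(-.02,.025,.0002);b=np.arange(.02,.095,.0002)
    B,A=np.meshgrid(b,a);P=E0+B[...,None]*n+A[...,None]*u
    acc=0
    for k in range(4):
        p=shot(c);uv=proj(p,P.reshape(-1,3)).reshape(A.shape+(2,)).astype(np.float32)
        acc=acc+cv2.remap(p['image'],uv[...,0],uv[...,1],cv2.INTER_CUBIC).astype(float)
    im=acc/4
    g=im[:, (b>.03)&(b<.052)].mean((1,2));i=np.arange(0,len(a),5)
    print(c,[(round(a[j]*1000),int(g[j])) for j in i])
    red=(im[...,2]-im[...,:2].max(-1))[:,(b>.07)&(b<.085)].mean(1);print('red',[(round(a[j]*1000),int(red[j])) for j in i])
    for y in range(0,len(a),25): im[y,::4]=(0,255,255) if y!=100 else (0,0,255)
    out.append(cv2.resize(im.clip(0,255).astype(np.uint8),(750,300)))
cv2.imwrite('pics/'+sys.argv[1],np.vstack(out))
E
python3 al2.py o1.png
```

```text
tilt -0.0035
t 7.4 pos [ 0.5145 -0.1378  0.1754] yaw 0.252 F [ 1.7 -4.2  6.7] w 0.171 tool delta [-2.000e-04 -2.753e-01  7.240e-02]
scene [(-20, 247), (-19, 249), (-18, 250), (-17, 251), (-16, 250), (-15, 250), (-14, 250), (-13, 250), (-12, 250), (-11, 250), (-10, 251), (-9, 252), (-8, 251), (-7, 233), (-6, 177), (-5, 107), (-4, 69), (-3, 66), (-2, 72), (-1, 74), (0, 73), (1, 70), (2, 64), (3, 59), (4, 56), (5, 56), (6, 65), (7, 87), (8, 117), (9, 144), (10, 156), (11, 157), (12, 156), (13, 158), (14, 160), (15, 159), (16, 156), (17, 155), (18, 156), (19, 157), (20, 158), (21, 158), (22, 158), (23, 156), (24, 154)]
red [(-20, -46), (-19, -45), (-18, -45), (-17, -45), (-16, -45), (-15, -45), (-14, -45), (-13, -45), (-12, -45), (-11, -45), (-10, -45), (-9, -45), (-8, -45), (-7, -45), (-6, -44), (-5, -44), (-4, -44), (-3, -44), (-2, -45), (-1, -45), (0, -46), (1, -46), (2, -48), (3, -52), (4, -39), (5, 7), (6, 73), (7, 133), (8, 167), (9, 175), (10, 153),
[... 389 characters left out ...]
(1, 139), (2, 146), (3, 147), (4, 145), (5, 143), (6, 139), (7, 137), (8, 137), (9, 134), (10, 133), (11, 135), (12, 136), (13, 137), (14, 137), (15, 135), (16, 133), (17, 129), (18, 126), (19, 127), (20, 127), (21, 129), (22, 134), (23, 140), (24, 148)]
red [(-20, -2), (-19, -2), (-18, -2), (-17, -2), (-16, -2), (-15, -1), (-14, -1), (-13, 0), (-12, -1), (-11, 0), (-10, 0), (-9, 0), (-8, 0), (-7, 0), (-6, 0), (-5, 0), (-4, 0), (-3, 0), (-2, 0), (-1, -3), (0, -5), (1, -6), (2, 0), (3, 18), (4, 54), (5, 99), (6, 141), (7, 158), (8, 152), (9, 121), (10, 78), (11, 35), (12, 6), (13, -7), (14, -10), (15, -7), (16, -5), (17, -3), (18, -3), (19, -3), (20, -3), (21, -3), (22, -2), (23, 0), (24, 1)]
```

View pics/o1.png

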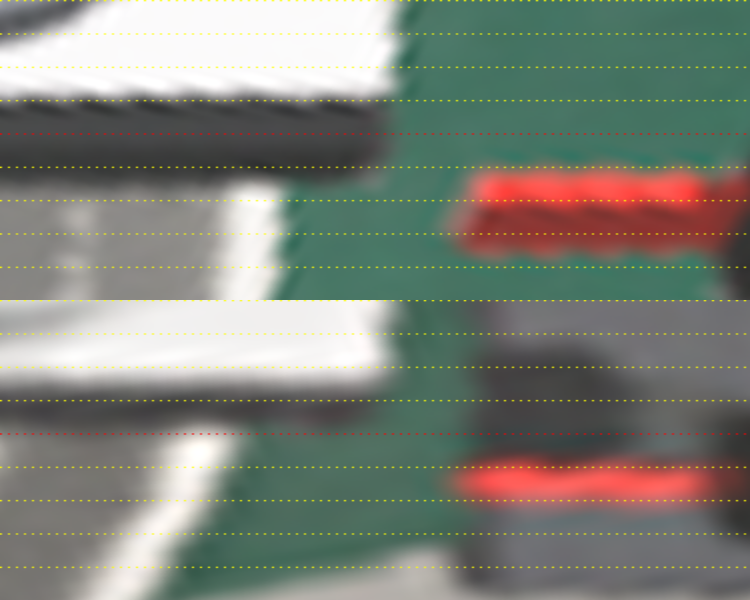

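The pointer's middle is about 8 mm ahead of the board end: blade mid-row about 8–11 against end about 1 in the scene half, and 7–8 against −0.8 in the top half. I'll advance 6.5 mm and recheck.

In the tool's units: -0.003 m is -0.06, -0.002 m is -0.04.

Request:
hand_motion --rows '[[[0, -0.03, 0], 0, 0], [[0, -0.06, 0], 0, 0], [[0, -0.04, 0], 0, 0], [[0, 0, 0], 0, 0], [[0, 0, 0], 0, 0], [[0, 0, 0], 0, 0]]' --clamp_n 60

```text
clock: 8.4
position: [0.5129, -0.1317, 0.1754]
ee_rot: [3.113, 0.394, 0.005]
force: [1.4, -5.6, 8.0]
width: 0.17
gripper_force: 60.0
```

```bash
python3 al2.py o2.png
```

```text
tilt -0.0038
t 8.4 pos [ 0.5129 -0.1317  0.1754] yaw 0.2517 F [ 1.4 -5.6  8. ] w 0.17 tool delta [-2.000e-04 -2.753e-01  7.230e-02]
scene [(-20, 246), (-19, 249), (-18, 251), (-17, 251), (-16, 251), (-15, 251), (-14, 250), (-13, 250), (-12, 250), (-11, 250), (-10, 251), (-9, 252), (-8, 251), (-7, 234), (-6, 179), (-5, 109), (-4, 71), (-3, 68), (-2, 74), (-1, 76), (0, 75), (1, 72), (2, 67), (3, 62), (4, 59), (5, 58), (6, 68), (7, 91), (8, 121), (9, 146), (10, 157), (11, 157), (12, 157), (13, 158), (14, 159), (15, 158), (16, 158), (17, 156), (18, 154), (19, 152), (20, 151), (21, 150), (22, 149), (23, 149), (24, 150)]
red [(-20, -45), (-19, -45), (-18, -45), (-17, -45), (-16, -45), (-15, -44), (-14, -44), (-13, -44), (-12, -44), (-11, -44), (-10, -44), (-9, -44), (-8, -44), (-7, -45), (-6, -45), (-5, -46), (-4, -49), (-3, -50), (-2, -29), (-1, 24), (0, 90), (1, 145), (2, 170), (3, 172), (4, 142), (5, 101), (6, 81), (7, 80), (8, 84), (9, 83), (10, 74), (11,
[... 381 characters left out ...]
20), (1, 133), (2, 138), (3, 136), (4, 136), (5, 137), (6, 137), (7, 138), (8, 136), (9, 134), (10, 132), (11, 128), (12, 126), (13, 127), (14, 128), (15, 130), (16, 136), (17, 142), (18, 151), (19, 162), (20, 172), (21, 179), (22, 181), (23, 180), (24, 179)]
red [(-20, -1), (-19, 0), (-18, 0), (-17, 0), (-16, 0), (-15, 0), (-14, 0), (-13, 0), (-12, 0), (-11, 1), (-10, 0), (-9, 0), (-8, -1), (-7, -3), (-6, -6), (-5, -5), (-4, 2), (-3, 26), (-2, 66), (-1, 112), (0, 148), (1, 159), (2, 145), (3, 110), (4, 67), (5, 26), (6, 1), (7, -9), (8, -10), (9, -7), (10, -4), (11, -3), (12, -3), (13, -3), (14, -4), (15, -3), (16, -1), (17, 1), (18, 2), (19, 3), (20, 3), (21, 3), (22, 3), (23, 3), (24, 3)]
```

View pics/o2.png

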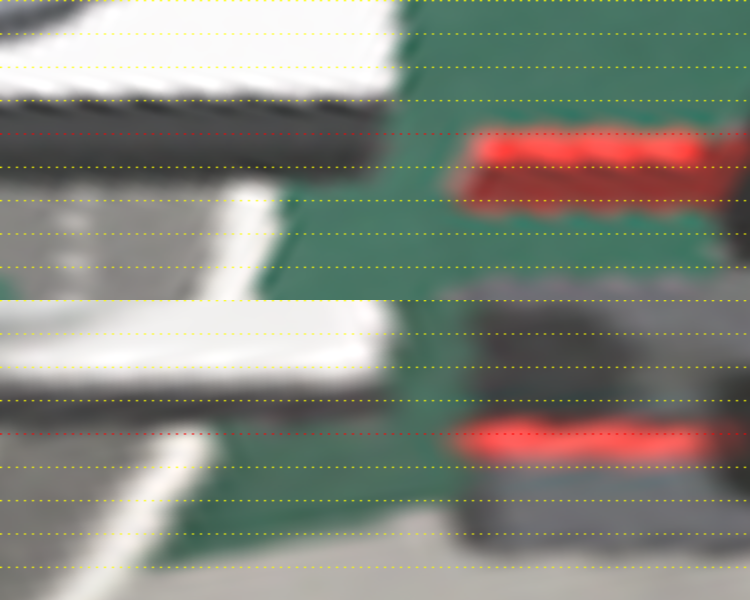

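In the tool's units: -0.0012 m is -0.024.

Request:
hand_motion --rows '[[[0, -0.024, 0], 0, 0], [[0, 0, 0], 0, 0], [[0, 0, 0], 0, 0], [[0, 0, 0], 0, 0], [[0, 0, 0], 0, 0]]' --clamp_n 60

```text
clock: 9.3
position: [0.5127, -0.1309, 0.1755]
ee_rot: [3.113, 0.394, 0.006]
force: [0.7, -6.5, 7.2]
width: 0.17
gripper_force: 60.0
```

```bash
python3 - <<'E'
from h import *
togo(.5129,-.1317,.1754)
s=shot('scene');t=shot('top')
cv2.imwrite('pics/f.png',np.hstack([cv2.resize(s['image'][90:390,180:480],(400,400)),cv2.resize(t['image'][150:320,190:360],(400,400))]))
E
```

```text
t 9.3 pos [ 0.5127 -0.1309  0.1755] yaw 0.2515 F [ 0.7 -6.5  7.2] w 0.17 tool delta [0.     0.0009 0.0001]
```

View pics/f.png

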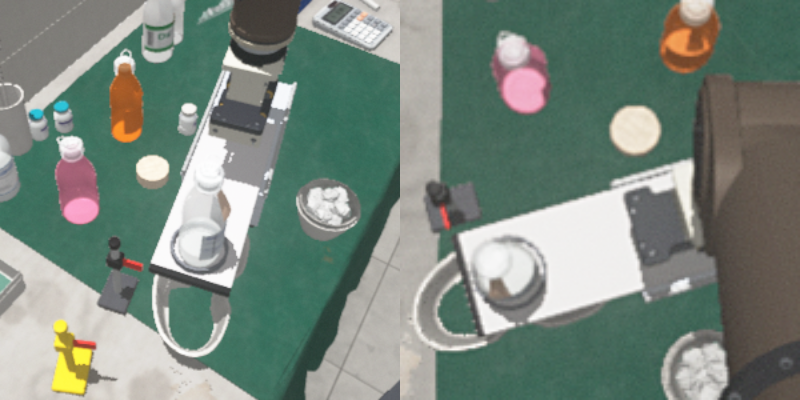

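In the tool's units: 0.0007 m is 0.014, 0.0005 m is 0.01.

Request:
hand_motion --rows '[[[0, 0, 0.014], 0, 0], [[0, 0, 0.01], 0, 0], [[0, 0, 0], 0, 0], [[0, 0, 0], 0, 0], [[0, 0, 0], 0, 0]]' --clamp_n 60

```text
clock: 9.9
position: [0.5128, -0.131, 0.1751]
ee_rot: [3.113, 0.393, 0.006]
force: [-0.8, -6.8, 17.9]
width: 0.17
gripper_force: 60.1
```

```bash
python3 - <<'E'
from h import *
togo(.5127,-.1309,.1755)
R=cv2.Rodrigues(readout.observe()['ee_rot'])[0];print(R[2].round(4))
print(workorder.sign_off())
E
```

```text
t 9.9 pos [ 0.5128 -0.131   0.1751] yaw 0.2511 F [-0.8 -6.8 17.9] w 0.17 tool delta [-0.     -0.0001 -0.0004]
[ 0.0035  0.0044 -1.    ]
the job is handed in; nothing more can be done
None
```

I signed the job off at 9.9 s with the gripper still holding the grip down: the board's black end is about 1 mm short of the red pointer's middle (camera estimates range from 0.5 to 3 mm short), the board looks flat, the bottle is standing in its collar, and the dish, vial and tape look unmoved.

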